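# Mesh the gear change on the pad drill head

### The arm

A 6-joint arm with a two-finger parallel gripper is mounted at the origin on the work surface. World frame = base frame: x ahead of the robot, y to its left, z up, the work surface at z = 0. Lengths are in m, angles in rad, forces in N, time in s.
With the tool pointing down it reaches from about 0.225 to 0.875 m from the base axis. Payload 3.4 kg.
Tool frame: the origin (TCP) lies on the centre line of the jaws, within the pads' length; the fingertips stand ctrl.finger_overhang ahead of it and the grasp point (between the pads) lies 5 mm behind it (ctrl.finger_overhang is the distance from the TCP to the fingertips, in m); z points along the fingers, y is the direction in which the jaws open and shut (so a half turn about z gives the same grasp; the last joint's range is limited). The gripper opens to 85 mm and grips with 20 to 120 N. Pads are 22 mm wide; open, the fingers measure 114 mm over their backs; the gripper's body (76 mm by 85 mm) begins 54 mm behind the grasp point. The pads swing forward as they close: fully open they stand 13 mm farther back than shut.
Start: joints at [0.987, 0.276, 1.505, -0, 1.361, -0.121], TCP at [0.257, 0.515, 0.245] pointing down, gripper open.
Joint ranges: [-2.89, 2.89], [-0.75, 2.08], [0.22, 2.7], [-1.18, 4.32], [0.11, 2.71], [-2.7, 2.7]. Speed limits (rad/s): [2.57, 2.57, 3.14, 3.14, 3.14, 3.14].

### API

Orientations are given as a unit quaternion [w, x, y, z].
In Python, from plant import readout, cams, workorder, ctrl gives the robot as it stands.
- The arm moves only by the tool move_arm, never from a script. Its argument "motion" is a list of rows, each a list of 2 entries, a list of its own where there are three numbers: the shift along the tool's x, y, z in units of 30 mm (1.0 is 30 mm), then the turn, a rotation vector about the tool's x, y, z in degrees. A call has 1 to 20 rows; each row shifts and turns the commanded pose from where the row before left it, along the tool's axes as they then stand; what a row does not reach is not made up. A row lasts 1/12 s, in which the tool goes at most 41.7 mm and 7.16 degrees, less where a joint would pass 70% of its speed; a pose out of reach is approached as far as the arm can. A call is refused whole if a number of a shift passes 1 or a number of a turn 7.16, either way. A call with a gripper value outside its range is refused whole. "hand" is the finger opening in mm, from 0 to 85.4, set as the call begins (left out, the last holds). The fingers move at their own pace and stop on an object; the grip force is fixed at half the most. Time passes only in rows, so rows that do not move let the fingers close. It gives the time, the measured TCP pose, the force and the opening at its end, in the units of the state.
- readout.get_state(): the state, without advancing time (a new reading comes with each control period).
- cams.grab_frame(name): name is "scene" or "top" or "wrist"; returns a dict with "image" (384x512x3 uint8, red, green, blue), "z_map" (384x512 float32, m along the optical axis (not along the pixel's ray), 0 where there is no reading), "vertical_fov" (degrees; the focal length in pixels is half the picture's height over the tangent of half this angle, whatever the lens; pixels are square), "cx", "cy" (the principal point, pixels), "extrinsics" (4x4, takes a point from world to camera coordinates). Camera axes: x right, y down, z forward; pixel columns grow to the right and rows downward; lengths in m; the calibration is good to about 2 mm. A picture is of the moment at which its call begins.
- workorder.finish_job(): hands the job in, once; it reports no verdict.
The state is a dict: "t": time; "qpos": joint angles; "qd": joint speeds; "tau": joint torques, N m; "tool_pos": TCP position; "eef_rot": TCP orientation; "contact_force": force on the tool from outside, world axes, zero at the start; "wrist_torque": the same for the moment, N m; "opening": finger opening in m.
Only numpy, scipy, OpenCV 4.12 (cv2) and the standard library are available. Lean on these libraries where they do the work, as an engineer would, in place of code of your own. Each camera call takes 0.05 s, during which the arm holds its last target.

### The job

The low gear of the brake pad drill head will not go in because a tooth of the six-toothed wheel stands in front of the sliding dog. Turn the spindle by its upright crank pin until a gap between two teeth faces the dog, then push the ball knob towards the wheel until the dog is fully home in the gap, and let go. Do not shift the flat cross handle beside it or disturb the canister, the hex key case, the sleeve gauge or the dish of clips.

Things in the scene. Friction and masses are not known exactly. Their poses are not given: they have to be found in the camera images.
- spindle (a joint): Spindle angle (rad, counter-clockwise from above, stops at +-1.2). A steel wheel, axis vertical, six teeth 22 mm wide, tips 56 mm from the axis, on a fixed grey housing 50 mm high. A gap faces the dog at -1.047, 0 and 1.047, a tooth at -0.524 and 0.524. Within 0.17 of a gap the dog enters and centres the wheel by itself. Light friction (1 N at the pin); stays where it is left.
- crank_grip (a point): The upright round black crank pin, 20 mm diameter, 48 mm tall, on a flat arm above the wheel. This point is on the pin's axis 22 mm below its top and 26 mm above the arm, 112 mm above the shelf. It turns with the spindle; the spindle axis is 85 mm from it towards its own -y; z up.
- gear_slide (a joint): Travel of the gear slide (m): 0 drawn out, 0.035 fully home in the gap. Against a tooth it stops at about 0.019. It slides with about 2 N friction and stays where it is left.
- gear_knob (a point): Centre of the black ball knob, 32 mm diameter, on a 12 mm stem on the gear slide, 110 mm above the shelf; the top of the slide lies 48 mm below it. The slide carries an 11 mm wide steel dog that points at the wheel. Its y axis points towards the wheel and is the direction of travel that meshes; z up.
- feed_handle (a point): Middle of the flat cross handle of the feed lock, a 46 by 14 by 12 mm black bar on a 12 mm stem, 80 mm to the side of the ball knob (on its +x side when the slide is drawn out), 95 mm above the shelf. No dog. Leave it where it is.
- canister: Bystander: screw-top tin canister, 80 mm diameter, 93 mm tall; origin at the centre of its underside.
- keycase: Bystander: blue steel hex key case, 60 by 130 by 22 mm, lying flat; origin at the centre of its underside.
- gauge: Bystander: chrome sleeve gauge, a tube 38 mm outside, 55 mm tall, standing; origin at the centre of its underside.
- dish: Bystander: terracotta dish of steel clips, 90 mm across, 26 mm tall; origin at the centre of its underside.

How it is judged:
By the outcome, as a careful person would: the job done as asked, in the order asked, and still so for the second after the job is handed in, with the robot touching nothing.
It also fails if it takes over 38 s, if anything falls off the work surface, if the arm or the gripper's body presses on something with over 40 N, if the wrist force passes 120 N, or if a joint passes its speed limit or range.

## Working session

There is one attempt and no reset: what is moved stays moved. The work goes in short steps, Python scripts to look and compute and a tool call to move; the robot and the scene stay as the last step left them, time stands still between calls to the robot, and variables do not carry over. Pictures are saved under pics/ and viewed, and the job is handed in when it is done.

Besides the shell and the picture viewer there is one more tool, called after "Call:" as name(argument=value, ...) on one line, values as JSON. move_arm: Moves the arm, as the interface text tells. Its arguments: {"type":"object","properties":{"motion":{"type":"array","items":{"type":"array"}},"hand":{"type":"number"}},"required":["motion"]}

```bash
mkdir -p pics; ls; cat > h.py <<'E'
import numpy as np,cv2
from plant import readout,cams,workorder,ctrl
def grab(n,tag):
    f=cams.grab_frame(n); cv2.imwrite(f'pics/{tag}.png',f['image'][:,:,::-1]); np.savez(f'{tag}.npz',**f); return f
def K(f):
    fl=192/np.tan(np.radians(f['vertical_fov'])/2); return fl
def ray(f,u,v,z):
    fl=K(f);E=np.array(f['extrinsics']);R=E[:3,:3];t=E[:3,3]
    o=-R.T@t;d=R.T@np.array([(u-f['cx'])/fl,(v-f['cy'])/fl,1]);return o+d*(z-o[2])/d[2]
def pts(f):
    fl=K(f);E=np.array(f['extrinsics']);R=E[:3,:3];t=E[:3,3];z=f['z_map']
    v,u=np.mgrid[:384,:512];c=np.stack([(u-f['cx'])/fl*z,(v-f['cy'])/fl*z,z],-1)
    return (c-t)@R
E
python3 - <<'E'
from h import *
for n in ['scene','top','wrist']:
    f=grab(n,n+'0'); print(n,f['vertical_fov'],f['cx'],f['cy'])
    E=np.array(f['extrinsics']);print((-E[:3,:3].T@E[:3,3]).round(3))
print(readout.get_state(),ctrl.finger_overhang)
E
```

```text
pics
scene 46.40371890492724 256.54573145017554 197.22242438956425
[1.237 0.158 1.029]
top 55.418260051628934 261.76154209798074 186.22523743852534
[0.481 0.033 0.898]
wrist 61.588839652085525 258.94974427215993 187.7819458218958
[0.184 0.55  0.372]
{'t': 0.15, 'qpos': array([ 9.86991415e-01,  2.76435599e-01,  1.50582688e+00,  1.56438181e-05,
        1.36070306e+00, -1.21012281e-01]), 'qd': array([-7.47723862e-04,  3.45490601e-04, -5.22784898e-03,  5.15317918e-05,
        6.43088521e-04,  2.45598295e-03]), 'tau': array([ 1.20090572e-03, -4.17140436e+01, -2.46032953e+01, -3.81616783e-04,
        7.63552613e-03,  2.37976388e-05]), 'tool_pos': array([0.25650928, 0.51420178, 0.24465263]), 'eef_rot': array([-2.44111765e-04,  2.29338385e-01,  9.73346513e-01, -6.41619122e-04]), 'contact_force': array([-0.22009067,  0.71855485,  0.23234018]), 'wrist_torque': array([ 0.01796604, -0.02622105,  0.00349681]), 'opening': 0.08550437247263667} 0.014
```

View pics/scene0.png

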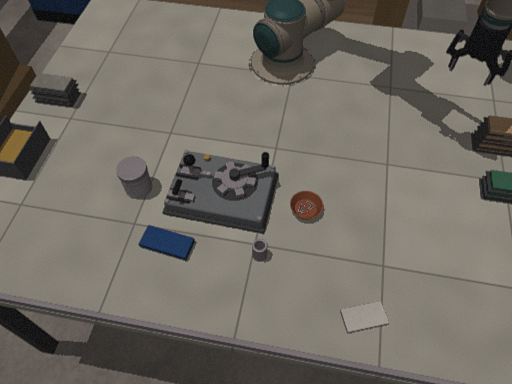

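View pics/top0.png

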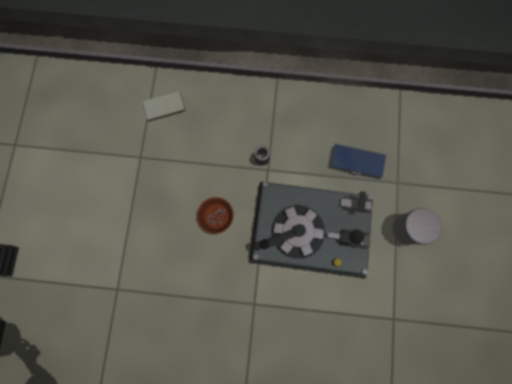

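View pics/wrist0.png

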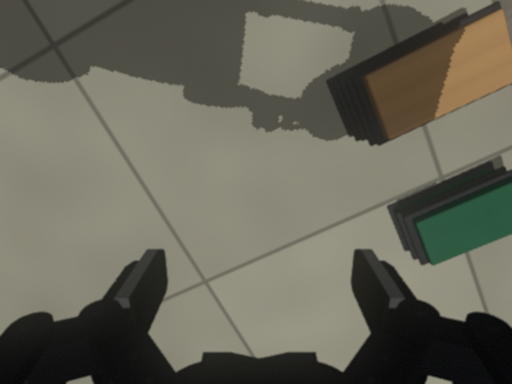

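```bash
python3 - <<'E'
from h import *
f=dict(np.load('top0.npz'));im=f['image'][160:300,190:450,::-1]
cv2.imwrite('pics/topz.png',cv2.resize(im,None,fx=3,fy=3,interpolation=cv2.INTER_CUBIC)*1)
g=dict(np.load('scene0.npz'));im=g['image'][140:240,110:330,::-1]
cv2.imwrite('pics/scz.png',cv2.resize(im,None,fx=3.5,fy=3.5,interpolation=cv2.INTER_CUBIC))
P=pts(f)
for (u,v) in [(357,237),(265,243),(299,230),(361,200),(422,226),(215,215),(262,155),(358,161)]: print(u,v,P[v,u].round(3))
E
```

```text
357 237 [ 0.55  -0.159  0.125]
265 243 [0.518 0.032 0.134]
299 230 [ 0.556 -0.04   0.089]
361 200 [ 0.635 -0.17   0.099]
422 226 [ 0.592 -0.309  0.091]
215 215 [0.579 0.16  0.006]
262 155 [ 0.745  0.061 -0.001]
358 161 [ 0.748 -0.178  0.02 ]
```

View pics/topz.png

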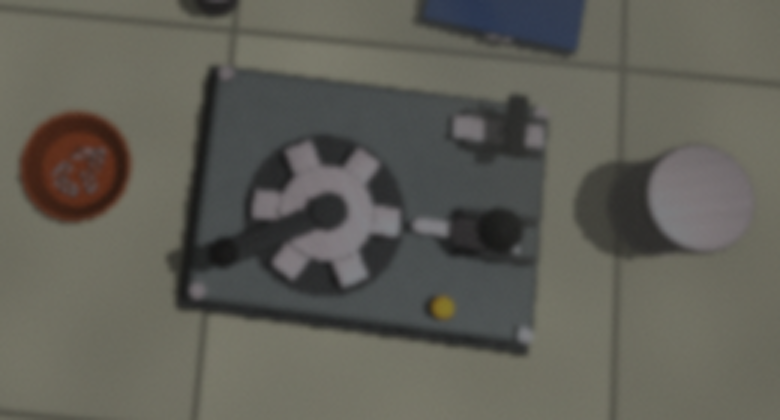

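View pics/scz.png

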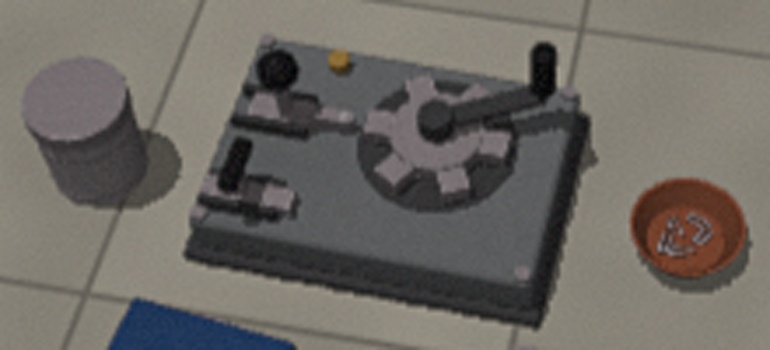

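```bash
python3 - <<'E'
from h import *
for n in ['top','scene']:
    f=dict(np.load(n+'0.npz'));P=pts(f)
    roi=(P[...,0]>.44)&(P[...,0]<.7)&(P[...,1]>-.23)&(P[...,1]<.08)
    m=roi&(P[...,2]>.103)
    k,l=cv2.connectedComponents(m.astype(np.uint8))
    for i in range(1,k):
        q=P[l==i]
        if len(q)>4:
            vv,uu=np.where(l==i)
            print(n,len(q),q.mean(0).round(4),q.min(0).round(3),q.max(0).round(3),'pix',uu.mean().round(1),vv.mean().round(1))
    # heights
    print(np.histogram(P[roi][:,2],bins=np.arange(-.005,.15,.005)))
    # bright steel pixels
    g=f['image'].astype(int); b=(g.min(-1)>(110 if n=='top' else 100))&roi&(P[...,2]>.035)
    k,l,s,c=cv2.connectedComponentsWithStats(b.astype(np.uint8))
    for i in range(1,k):
        q=P[l==i]
        if len(q)>8: print('steel',len(q),q.mean(0).round(3),q.min(0).round(3),q.max(0).round(3),c[i].round(1))
f=dict(np.load('top0.npz'))
def tz(u,v): return u/3+190,v/3+160
for nm,u,v,z in [('pin top',222,252,.136),('knob',500,230,.115),('hub',328,210,.1),('wheelc',326,214,.07),('tip+x L',300,158,.07),('tip R',388,221,.07),('tipUR',362,163,.07),('tipDR',350,270,.07),('tipDL',290,263,.07),('tipL',266,205,.07),('dogtip',415,226,.065)]:
    print(nm,ray(f,*tz(u,v),z).round(4))
E
```

```text
top 180 [ 0.5511 -0.1572  0.124 ] [ 0.481 -0.174  0.107] [0.567 0.033 0.898] pix 356.0 236.7
top 79 [0.514  0.0345 0.1704] [0.481 0.025 0.104] [0.526 0.044 0.898] pix 263.6 244.1
(array([2721, 1087,  176,  409,    4,    0,    0,    0,    0,  124, 4273,
       2072,  130,  525,  984,  140,    5,  123,  150,   91,   73,   64,
          3,   27,   61,   81,   17,   58,    6,    0]), array([-0.005,  0.   ,  0.005,  0.01 ,  0.015,  0.02 ,  0.025,  0.03 ,
        0.035,  0.04 ,  0.045,  0.05 ,  0.055,  0.06 ,  0.065,  0.07 ,
        0.075,  0.08 ,  0.085,  0.09 ,  0.095,  0.1  ,  0.105,  0.11 ,
        0.115,  0.12 ,  0.125,  0.13 ,  0.135,  0.14 ,  0.145]))
steel 34 [ 0.633 -0.144  0.062] [ 0.628 -0.153  0.06 ] [ 0.639 -0.136  0.064] [345.4 202.2]
steel 11 [ 0.632 -0.197  0.062] [ 0.627 -0.199  0.06 ] [ 0.637 -0.193  0.065] [368.1 205. ]
steel 658 [ 0.559 -0.051  0.071] [ 0.481 -0.095  0.064] [0.604 0.033 0.898] [303.3 230.2]
steel 38 [0.559 0.004 0.067] [ 0.551 -0.003  0.064] [0.565 0.011 0.07 ] [278.7 227.6]
steel 34 [ 0.555 -0.121  0.065] [ 0.551 -0.131  0.062] [ 0.559 -0.111  0.067] [
[... 1142 characters left out ...]
el 21 [ 0.633 -0.196  0.062] [ 0.618 -0.208  0.046] [ 0.64  -0.188  0.067] [169.6 192.7]
steel 43 [ 0.634 -0.143  0.062] [ 0.626 -0.154  0.058] [ 0.642 -0.133  0.067] [189. 196.]
steel 9 [ 0.652 -0.203  0.054] [ 0.649 -0.207  0.048] [ 0.655 -0.198  0.057] [165.6 200.1]
steel 14 [0.657 0.046 0.052] [0.65  0.041 0.047] [0.663 0.05  0.057] [258.6 217.3]
pin top [0.5157 0.0335 0.136 ]
knob [ 0.552  -0.1609  0.115 ]
hub [ 0.5551 -0.0399  0.1   ]
wheelc [ 0.5547 -0.0414  0.07  ]
tip+x L [ 0.5949 -0.0183  0.07  ]
tip R [ 0.5543 -0.0881  0.07  ]
tipUR [ 0.5959 -0.0654  0.07  ]
tipDR [ 0.5152 -0.0625  0.07  ]
tipDL [ 0.5158 -0.0177  0.07  ]
tipL [0.5569 0.0041 0.07  ]
dogtip [ 0.553  -0.1094  0.065 ]
```

Call:
move_arm(motion=[[[-0.745, -0.522, 0], [0, 0, 0]], [[-0.745, -0.522, 0], [0, 0, 0]], [[-0.745, -0.522, 0], [0, 0, 0]], [[-0.745, -0.522, 0], [0, 0, 0]], [[-0.745, -0.522, 0], [0, 0, 0]], [[-0.745, -0.522, 0], [0, 0, 0]], [[-0.745, -0.522, 0], [0, 0, 0]], [[-0.745, -0.522, 0], [0, 0, 0]], [[-0.745, -0.522, 0], [0, 0, 0]], [[-0.745, -0.522, 0], [0, 0, 0]], [[-0.745, -0.522, 0], [0, 0, 0]], [[-0.745, -0.522, 0], [0, 0, 0]], [[-0.745, -0.522, 0], [0, 0, 0]], [[-0.745, -0.522, 0], [0, 0, 0]], [[-0.745, -0.522, 0], [0, 0, 0]], [[-0.745, -0.522, 0], [0, 0, 0]], [[-0.745, -0.522, 0], [0, 0, 0]], [[-0.745, -0.522, 0], [0, 0, 0]], [[-0.745, -0.522, 0], [0, 0, 0]], [[-0.745, -0.522, 0], [0, 0, 0]]])

```text
t: 1.82
tool_pos: [0.5171, 0.0334, 0.2451]
eef_rot: [-0.0, 0.229, 0.973, 0.0]
contact_force: [0.7, 0.8, 0.9]
opening: 0.0853
```

Call:
move_arm(motion=[[[0, 0, 0], [0, 0, 6.3]], [[0, 0, 0], [0, 0, 6.3]], [[0, 0, 0], [0, 0, 6.3]], [[0, 0, 0], [0, 0, 6.3]], [[0, 0, 0], [0, 0, 6.3]], [[0, 0, 0], [0, 0, 6.3]], [[0, 0, 0], [0, 0, 6.3]], [[0, 0, 0], [0, 0, 6.3]], [[0, 0, 0], [0, 0, 0]], [[0, 0, 0], [0, 0, 0]]], hand=60)

```text
t: 2.65
tool_pos: [0.5167, 0.0347, 0.2451]
eef_rot: [-0.0, 0.621, 0.784, -0.0]
contact_force: [-0.4, -0.4, -0.6]
opening: 0.0597
```

```bash
cat >> h.py <<'E'
from scipy.spatial.transform import Rotation as Ro
def pose():
    s=readout.get_state();q=s['eef_rot'];R=Ro.from_quat([q[1],q[2],q[3],q[0]]).as_matrix();return s,s['tool_pos'],R
def to(target):
    s,p,R=pose(); print('t',round(s['t'],2),'p',p.round(4),'xax',R[:,0].round(3),'yax',R[:,1].round(3),'zax',R[:,2].round(3),'F',s['contact_force'].round(1),'op',round(s['opening'],4))
    print('units',(R.T@(np.array(target)-p)/.03).round(2))
E
python3 - <<'E'
from h import *
to([.517,.0345,.109]); grab('wrist','w1');grab('top','t1')
E
```

```text
t 2.65 p [0.5167 0.0347 0.2451] xax [-0.229  0.973  0.   ] yax [ 0.973  0.229 -0.   ] zax [-0.  0. -1.] F [-0.4 -0.4 -0.6] op 0.0597
units [-0.01  0.01  4.54]
```

View pics/w1.png

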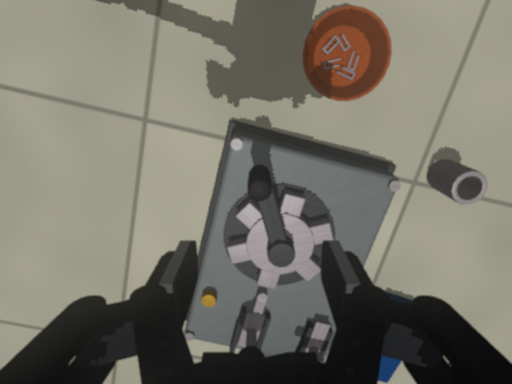

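```bash
python3 - <<'E'
from h import *
f=dict(np.load('w1.npz'))
im=f['image'][120:370,180:400,::-1];cv2.imwrite('pics/w1z.png',cv2.resize(im,None,fx=2.4,fy=2.4,interpolation=cv2.INTER_CUBIC))
for n,u,v,z in [('pintop',260,176,.134),('pinbase',261,194,.09),('hub',281,254,.1),('dogtip',262,295,.065)]: print(n,ray(f,u,v,z).round(4))
P=pts(f);m=(P[...,2]>.12)&(P[...,0]>.48)&(P[...,0]<.56)&(P[...,1]>0)&(P[...,1]<.07);print(m.sum(),P[m].mean(0),P[m].min(0),P[m].max(0))
E
```

```text
pintop [0.5144 0.0453 0.134 ]
pinbase [0.5224 0.0162 0.09  ]
hub [ 0.5541 -0.0351  0.1   ]
dogtip [ 0.5535 -0.1096  0.065 ]
17747 [0.51846213 0.04616077 0.28855515] [0.48001061 0.01593615 0.12000547] [0.55999842 0.05895717 0.31962629]
```

View pics/w1z.png

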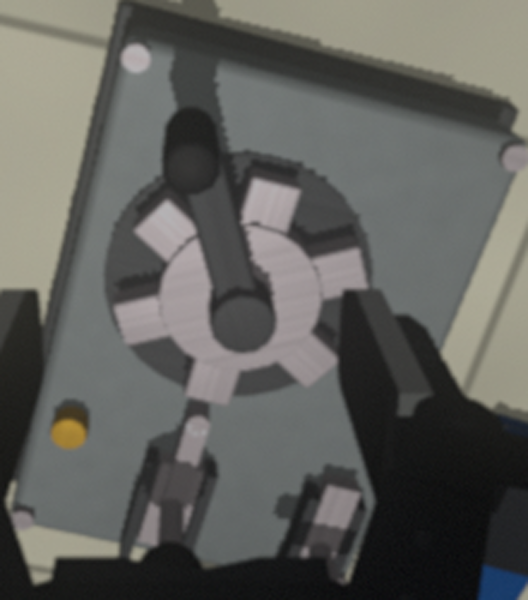

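Call:
move_arm(motion=[[[0, 0, 0.57], [0, 0, 0]], [[0, 0, 0.57], [0, 0, 0]], [[0, 0, 0.57], [0, 0, 0]], [[0, 0, 0.57], [0, 0, 0]], [[0, 0, 0.57], [0, 0, 0]], [[0, 0, 0.57], [0, 0, 0]], [[0, 0, 0.57], [0, 0, 0]], [[0, 0, 0.55], [0, 0, 0]], [[0, 0, 0], [0, 0, 0]]])

```text
t: 3.5
tool_pos: [0.5145, 0.0349, 0.1062]
eef_rot: [-0.003, 0.621, 0.784, -0.002]
contact_force: [-0.5, 0.0, -0.8]
opening: 0.0599
```

Call:
move_arm(motion=[[[0, 0, 0], [0, 0, 0]], [[0, 0, 0], [0, 0, 0]], [[0, 0, 0], [0, 0, 0]], [[0, 0, 0], [0, 0, 0]], [[0, 0, 0], [0, 0, 0]], [[0, 0, 0], [0, 0, 0]]], hand=24)

```text
t: 4.0
tool_pos: [0.5172, 0.0347, 0.1097]
eef_rot: [0.001, 0.622, 0.783, 0.0]
contact_force: [0.5, 0.4, -0.5]
opening: 0.0244
```

```bash
python3 - <<'E'
from h import *
to([.5577,.044,.109]); grab('scene','s2')
im=cv2.imread('pics/s2.png')[100:250,110:330];cv2.imwrite('pics/s2z.png',cv2.resize(im,None,fx=3.5,fy=3.5))
E
```

```text
t 4.0 p [0.5172 0.0347 0.1097] xax [-0.226  0.974 -0.   ] yax [0.974 0.226 0.001] zax [ 0.001 -0.    -1.   ] F [ 0.5  0.4 -0.5] op 0.0244
units [-0.    1.38  0.03]
```

View pics/s2z.png

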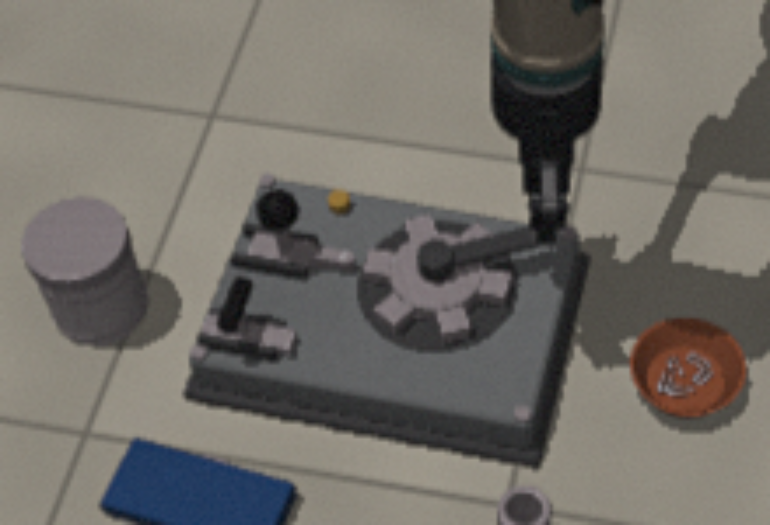

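Call:
move_arm(motion=[[[0.02, 0.145, 0], [0, 0, 0]], [[0.02, 0.145, 0], [0, 0, 0]], [[0.02, 0.145, 0], [0, 0, 0]], [[0, 0.145, 0], [0, 0, 0]], [[0, 0.145, 0], [0, 0, 0]], [[0, 0.145, 0], [0, 0, 0]], [[0, 0.145, 0], [0, 0, 0]], [[-0.02, 0.145, 0], [0, 0, 0]], [[-0.02, 0.145, 0], [0, 0, 0]], [[-0.02, 0.145, 0], [0, 0, 0]], [[0, 0, 0], [0, 0, 0]], [[0, 0, 0], [0, 0, 0]]])

```text
t: 5.05
tool_pos: [0.5601, 0.0444, 0.1092]
eef_rot: [0.001, 0.622, 0.783, 0.0]
contact_force: [-0.0, 1.0, -0.0]
opening: 0.0241
```

```bash
python3 - <<'E'
from h import *
to([.5577,.044,.109]); f=grab('top','t3')
im=f['image'][160:300,190:450,::-1]
cv2.imwrite('pics/t3z.png',cv2.resize(im,None,fx=3,fy=3,interpolation=cv2.INTER_CUBIC))
grab('scene','s3')
im=cv2.imread('pics/s3.png')[100:250,110:330];cv2.imwrite('pics/s3z.png',cv2.resize(im,None,fx=3.5,fy=3.5))
E
```

```text
t 5.05 p [0.5601 0.0444 0.1092] xax [-0.226  0.974 -0.001] yax [0.974 0.226 0.001] zax [ 0.001 -0.    -1.   ] F [-0.  1. -0.] op 0.0241
units [ 0.01 -0.08  0.01]
```

View pics/t3z.png

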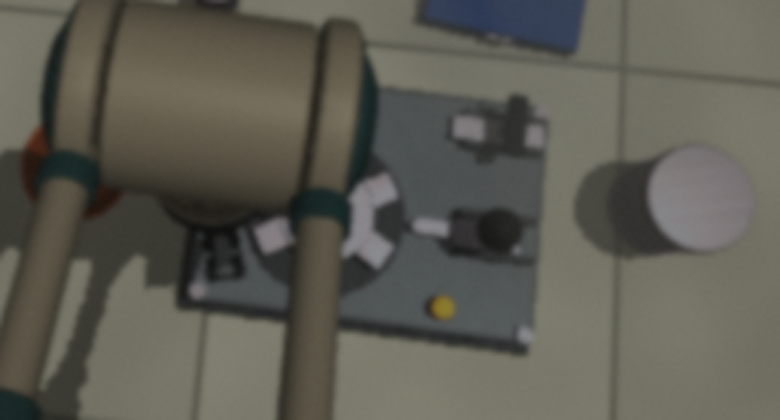

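View pics/s3z.png

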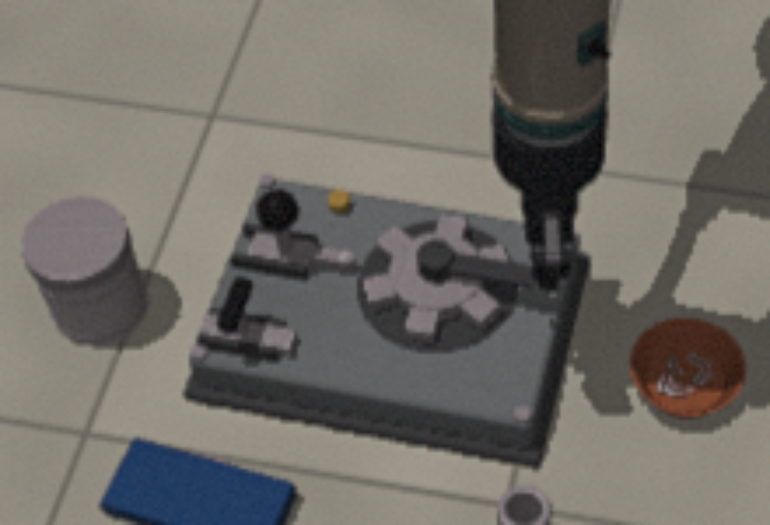

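Call:
move_arm(motion=[[[0, -0.06, 0], [0, 0, 0]], [[0, 0, 0], [0, 0, 0]], [[0, 0, 0], [0, 0, 0]], [[0, 0, 0], [0, 0, 0]], [[0, 0, -0.5], [0, 0, 0]], [[0, 0, -0.5], [0, 0, 0]], [[0, 0, -0.5], [0, 0, 0]], [[0, 0, -0.5], [0, 0, 0]], [[0, 0, -0.5], [0, 0, 0]], [[0, 0, -0.5], [0, 0, 7]], [[0, 0, -0.5], [0, 0, 7.1]], [[0, 0, 0], [0, 0, 0]]], hand=36)

```text
t: 6.15
tool_pos: [0.5594, 0.0441, 0.2172]
eef_rot: [0.002, 0.714, 0.7, 0.002]
contact_force: [0.1, 0.5, 0.8]
opening: 0.0359
```

Call:
move_arm(motion=[[[-0.7, 0, 0], [0, 0, 0]], [[-0.7, 0, 0], [0, 0, 0]], [[-0.7, 0, 0], [0, 0, 0]], [[-0.7, 0, 0], [0, 0, 0]], [[-0.7, 0, 0], [0, 0, 0]], [[-0.7, 0, 0], [0, 0, 0]], [[-0.7, 0, 0], [0, 0, 0]], [[-0.7, 0, 0], [0, 0, 0]], [[-0.7, 0, 0], [0, 0, 0]], [[-0.7, 0, 0], [0, 0, 0]], [[-0.7, 0, 0], [0, 0, 0]], [[-0.7, 0, 0], [0, 0, 0]], [[0, 0, 0], [0, 0, 0]], [[0, 0, 0], [0, 0, 0]]], hand=0)

```text
t: 7.32
tool_pos: [0.5526, -0.2084, 0.213]
eef_rot: [-0.001, 0.713, 0.701, -0.0]
contact_force: [0.8, 0.4, -0.1]
opening: -0.0001
```

```bash
python3 - <<'E'
from h import *
to([.551,-.205,.104]); f=grab('top','t4'); g=grab('scene','s4');w=grab('wrist','w4')
im=f['image'][160:300,190:450,::-1]
cv2.imwrite('pics/t4z.png',cv2.resize(im,None,fx=3,fy=3,interpolation=cv2.INTER_CUBIC))
im=cv2.imread('pics/s4.png')[100:250,110:330];cv2.imwrite('pics/s4z.png',cv2.resize(im,None,fx=3.5,fy=3.5))
E
```

```text
t 7.32 p [ 0.5526 -0.2084  0.213 ] xax [0.017 1.    0.001] yax [ 1.    -0.017 -0.001] zax [-0.001  0.001 -1.   ] F [ 0.8  0.4 -0.1] op -0.0001
units [ 0.11 -0.05  3.63]
```

View pics/t4z.png

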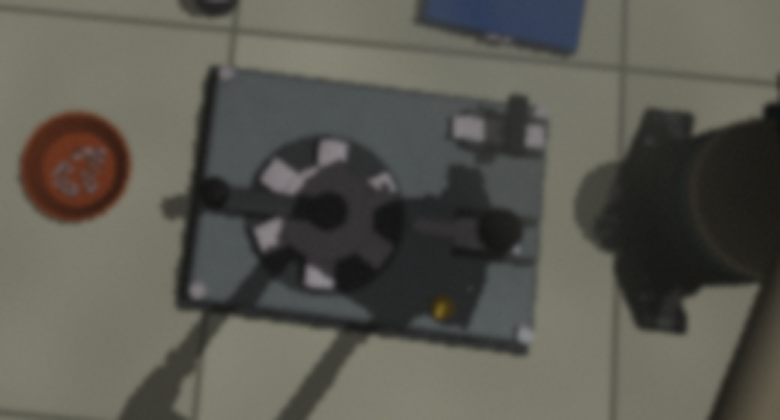

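View pics/s4z.png

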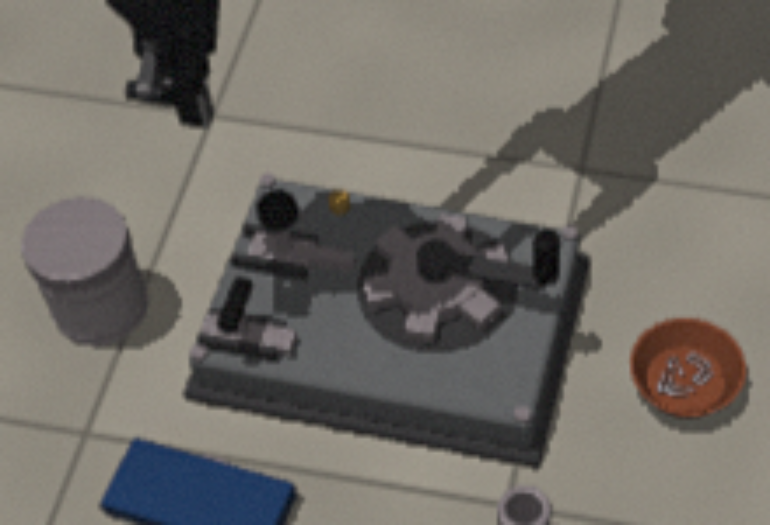

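View pics/w4.png

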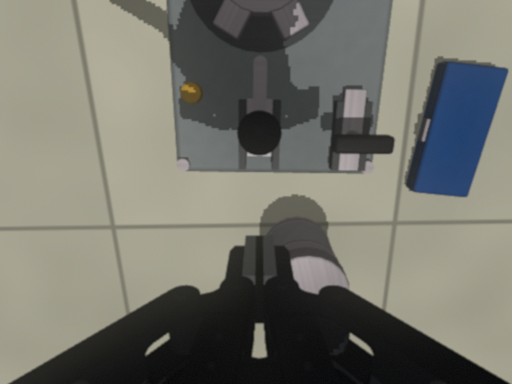

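Call:
move_arm(motion=[[[0, -0.05, 0.5], [0, 0, 0]], [[0, 0, 0.5], [0, 0, 0]], [[0, 0, 0.5], [0, 0, 0]], [[0, 0, 0.5], [0, 0, 0]], [[0, 0, 0.5], [0, 0, 0]], [[0, 0, 0.5], [0, 0, 0]], [[0, 0, 0.3], [0, 0, 0]], [[0, 0, 0.3], [0, 0, 0]], [[0, 0, 0], [0, 0, 0]]])

```text
t: 8.22
tool_pos: [0.5506, -0.2066, 0.1045]
eef_rot: [-0.002, 0.713, 0.701, -0.0]
contact_force: [0.5, 1.2, 0.6]
opening: 0.0
```

Call:
move_arm(motion=[[[0.15, 0, 0], [0, 0, 0]], [[0.15, 0, 0], [0, 0, 0]], [[0.15, 0, 0], [0, 0, 0]], [[0.15, 0, 0], [0, 0, 0]], [[0.15, 0, 0], [0, 0, 0]], [[0.15, 0, 0], [0, 0, 0]], [[0.15, 0, 0], [0, 0, 0]], [[0, 0, 0], [0, 0, 0]], [[0, 0, 0], [0, 0, 0]]])

```text
t: 8.97
tool_pos: [0.552, -0.1756, 0.1061]
eef_rot: [-0.0, 0.713, 0.701, 0.0]
contact_force: [-0.1, 1.1, -0.3]
opening: -0.0
```

```bash
python3 - <<'E'
from h import *
to([.554,-.151,.104]); g=grab('scene','s5')
im=cv2.imread('pics/s5.png')[100:250,110:330];cv2.imwrite('pics/s5z.png',cv2.resize(im,None,fx=3.5,fy=3.5))
E
```

```text
t 8.97 p [ 0.552  -0.1756  0.1061] xax [0.018 1.    0.001] yax [ 1.    -0.018 -0.   ] zax [-0.     0.001 -1.   ] F [-0.1  1.1 -0.3] op -0.0
units [0.82 0.05 0.07]
```

View pics/s5z.png

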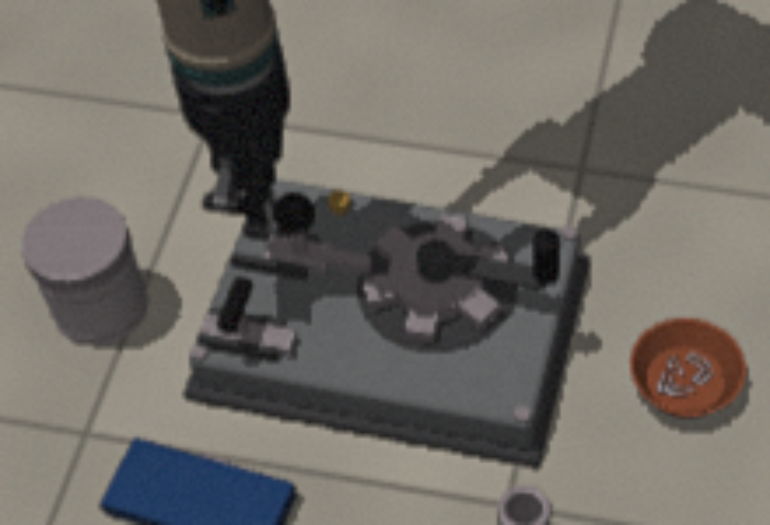

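Call:
move_arm(motion=[[[0.1, 0, 0], [0, 0, 0]], [[0.1, 0, 0], [0, 0, 0]], [[0.1, 0, 0], [0, 0, 0]], [[0.1, 0, 0], [0, 0, 0]], [[0.1, 0, 0], [0, 0, 0]], [[0.1, 0, 0], [0, 0, 0]], [[0.1, 0, 0], [0, 0, 0]], [[0, 0, 0], [0, 0, 0]], [[0, 0, 0], [0, 0, 0]]])

```text
t: 9.77
tool_pos: [0.5524, -0.1619, 0.1062]
eef_rot: [0.005, 0.712, 0.702, -0.005]
contact_force: [-2.4, -19.4, -4.1]
opening: -0.0001
```

Call:
move_arm(motion=[[[0.05, 0, 0], [0, 0, 0]], [[0.05, 0, 0], [0, 0, 0]], [[0, 0, 0], [0, 0, 0]]])

```text
t: 10.02
tool_pos: [0.5525, -0.1618, 0.1063]
eef_rot: [0.006, 0.712, 0.702, -0.006]
contact_force: [-3.0, -27.6, -5.4]
opening: -0.0
```

```bash
python3 - <<'E'
from h import *
to([.554,-.151,.104]); g=grab('scene','s6');f=grab('top','t6')
im=cv2.imread('pics/s6.png')[100:250,110:330];cv2.imwrite('pics/s6z.png',cv2.resize(im,None,fx=3.5,fy=3.5))
im=np.clip(f['image'][180:290,250:400,::-1].astype(float)*1.8,0,255).astype(np.uint8)
cv2.imwrite('pics/t6z.png',cv2.resize(im,None,fx=5,fy=5,interpolation=cv2.INTER_CUBIC))
E
```

```text
t 10.02 p [ 0.5525 -0.1618  0.1063] xax [ 0.013  1.    -0.018] yax [ 1.    -0.013  0.   ] zax [-0.    -0.018 -1.   ] F [ -3.  -27.6  -5.4] op -0.0
units [0.36 0.05 0.07]
```

View pics/s6z.png

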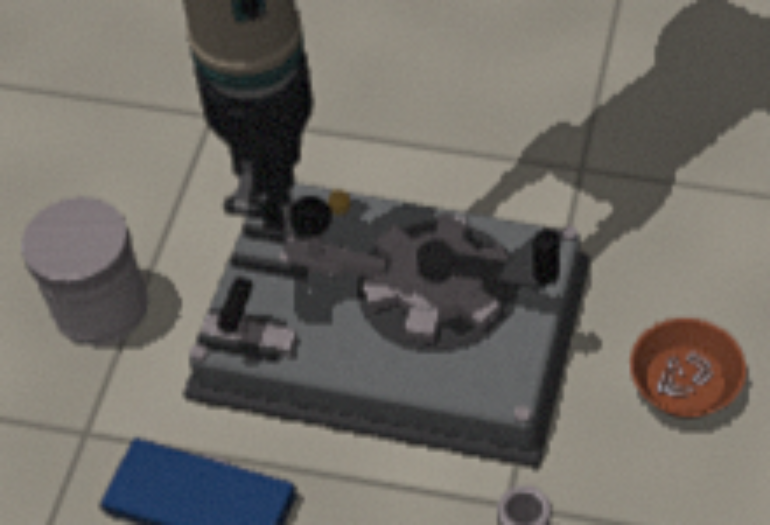

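View pics/t6z.png

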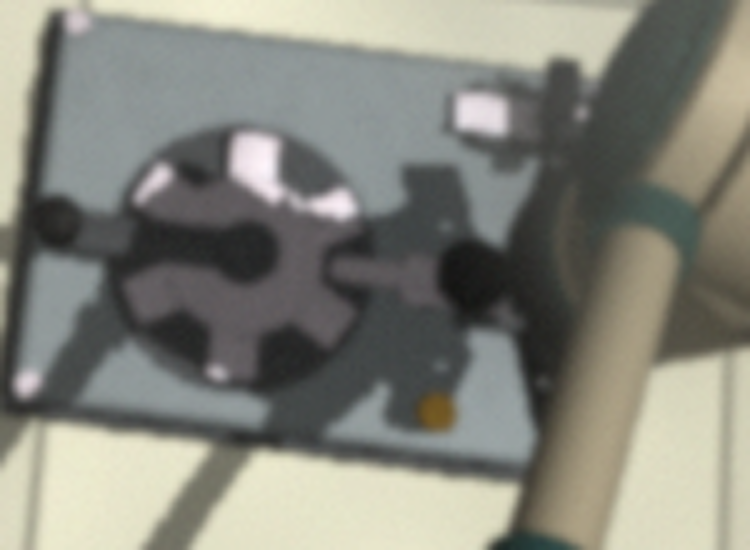

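```bash
python3 - <<'E'
from h import *
def knob(n,k):
    f=dict(np.load(n+'.npz'));P=pts(f)
    g=f['image'].astype(int)
    roi=(P[...,0]>.50)&(P[...,0]<.60)&(P[...,1]>-.19)&(P[...,1]<-.10)&(P[...,2]>.112)&(P[...,2]<.13)&(g.max(-1)<60)
    kk,l,s,c=cv2.connectedComponentsWithStats(roi.astype(np.uint8))
    for i in range(1,kk):
        if s[i,4]>15: 
            q=P[l==i]; A=np.c_[2*q,np.ones(len(q))];x=np.linalg.lstsq(A,(q**2).sum(1),rcond=None)[0]
            hi=q[q[:,2]>np.percentile(q[:,2],60)]
            print(n,s[i],c[i].round(2),'sph',x[:3].round(4),'rad',np.sqrt(x[3]+x[:3]@x[:3]).round(4),q.mean(0).round(4),q.max(0).round(3))
for n in ['top0','t4','t6','scene0','s4','s5','s6']: knob(n,0)
E
```

```text
top0 [349 230  15  15 167] [356.16 236.5 ] sph [ 0.5523 -0.1604  0.1109] rad 0.0148 [ 0.5518 -0.1585  0.1203] [ 0.567 -0.145  0.127]
t4 [349 230  15  15 168] [356.12 236.47] sph [ 0.5528 -0.1601  0.1108] rad 0.0147 [ 0.5519 -0.1584  0.1201] [ 0.567 -0.145  0.127]
t6 [337 228  15  15 166] [344.05 234.9 ] sph [ 0.5533 -0.1347  0.1106] rad 0.015 [ 0.5526 -0.1329  0.1203] [ 0.568 -0.119  0.127]
scene0 [183 154  12  11  97] [188.68 159.09] sph [ 0.5547 -0.1594  0.1118] rad 0.014 [ 0.5582 -0.1577  0.1195] [ 0.57  -0.144  0.127]
s4 [183 154  12  11  96] [188.66 159.06] sph [ 0.5552 -0.1591  0.1128] rad 0.0134 [ 0.5583 -0.1577  0.1198] [ 0.57  -0.145  0.128]
s5 [182 155  18  11 112] [192.12 159.69] sph [ 0.5543 -0.1506  0.108 ] rad 0.0182 [ 0.5588 -0.1483  0.12  ] [ 0.571 -0.132  0.129]
s6 [192 156  13  10 101] [197.84 160.43] sph [ 0.5548 -0.1347  0.1118] rad 0.0147 [ 0.5585 -0.133   0.1201] [ 0.57  -0.119  0.127]
```

```bash
python3 - <<'E'
from h import *
for n in ['top0','t6']:
    f=dict(np.load(n+'.npz'))
    im=f['image'][205:260,275:365,::-1].astype(float)
    im=np.clip((im-20)*(2 if n=='top0' else 2.6),0,255).astype(np.uint8)
    cv2.imwrite(f'pics/{n}d.png',cv2.resize(im,None,fx=8,fy=8,interpolation=cv2.INTER_CUBIC))
    P=pts(f); np.set_printoptions(linewidth=200)
    v=234
    for vv in (233,234,235):
        print(n,vv,[(u,P[vv,u,1].round(3),P[vv,u,2].round(3),int(f['image'][vv,u].mean())) for u in range(306,340,1)])
E
```

```text
top0 233 [(306, np.float64(-0.058), np.float64(0.068), 116), (307, np.float64(-0.06), np.float64(0.07), 125), (308, np.float64(-0.063), np.float64(0.067), 127), (309, np.float64(-0.065), np.float64(0.068), 128), (310, np.float64(-0.067), np.float64(0.071), 129), (311, np.float64(-0.07), np.float64(0.068), 130), (312, np.float64(-0.072), np.float64(0.07), 128), (313, np.float64(-0.074), np.float64(0.068), 123), (314, np.float64(-0.076), np.float64(0.068), 120), (315, np.float64(-0.079), np.float64(0.068), 121), (316, np.float64(-0.081), np.float64(0.064), 127), (317, np.float64(-0.083), np.float64(0.067), 129), (318, np.float64(-0.085), np.float64(0.068), 129), (319, np.float64(-0.088), np.float64(0.067), 129), (320, np.float64(-0.09), np.float64(0.069), 129), (321, np.float64(-0.092), np.float64(0.066), 127), (322, np.float64(-0.095), np.float64(0.065), 116), (323, np.float64(-0.099), np.float64(0.049), 88), (324, np.float64(-0.102), np.float64(0.049), 63), (325, np.float64(-0.104), np.float64(0.048), 60), (326, np.float64(-0.106), np.float64(0.049), 65), (327, np.float64(-0.108), np
[... 8487 characters left out ...]
), (326, np.float64(-0.104), np.float64(0.066), 50), (327, np.float64(-0.107), np.float64(0.064), 50), (328, np.float64(-0.109), np.float64(0.064), 50), (329, np.float64(-0.111), np.float64(0.065), 49), (330, np.float64(-0.113), np.float64(0.063), 49), (331, np.float64(-0.115), np.float64(0.066), 50), (332, np.float64(-0.117), np.float64(0.066), 50), (333, np.float64(-0.12), np.float64(0.066), 49), (334, np.float64(-0.122), np.float64(0.066), 50), (335, np.float64(-0.124), np.float64(0.068), 49), (336, np.float64(-0.126), np.float64(0.066), 43), (337, np.float64(-0.12), np.float64(0.111), 30), (338, np.float64(-0.121), np.float64(0.116), 18), (339, np.float64(-0.123), np.float64(0.118), 14)]
```

View pics/t6d.png

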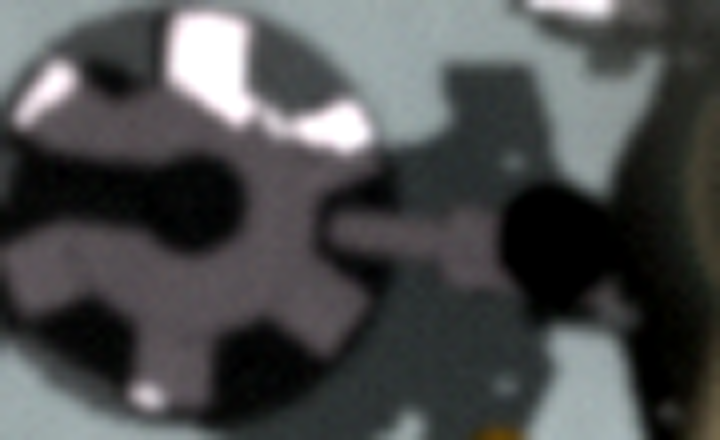

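View pics/top0d.png

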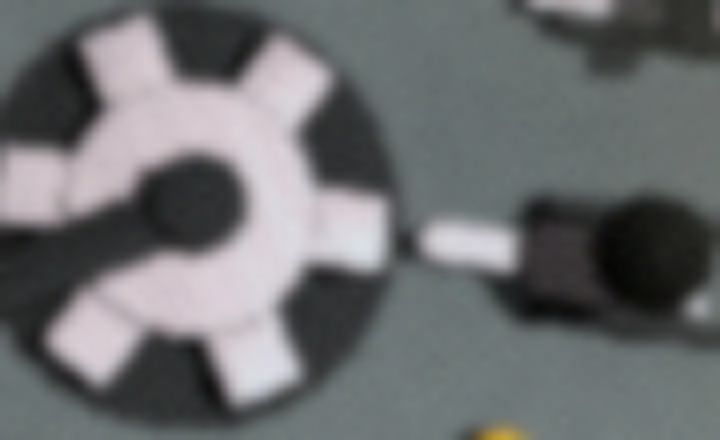

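Call:
move_arm(motion=[[[0.05, 0, 0], [0, 0, 0]], [[0, 0, 0], [0, 0, 0]], [[0, 0, 0], [0, 0, 0]]])

```text
t: 10.37
tool_pos: [0.5525, -0.1617, 0.1063]
eef_rot: [0.007, 0.712, 0.702, -0.007]
contact_force: [-5.0, -29.8, -5.8]
opening: -0.0002
```

Call:
move_arm(motion=[[[-0.15, 0, 0], [0, 0, 0]], [[-0.3, 0, 0], [0, 0, 0]], [[-0.3, 0, 0], [0, 0, 0]], [[-0.4, 0, 0], [0, 0, 0]], [[-0.4, 0, 0], [0, 0, 0]], [[0, 0, 0], [0, 0, 0]], [[0, 0, -0.6], [0, 0, 0]], [[0, 0, -0.6], [0, 0, 0]], [[0, 0, -0.6], [0, 0, 0]], [[0, 0, -0.6], [0, 0, 0]], [[0, 0, -0.6], [0, 0, 0]], [[0, 0, -0.6], [0, 0, 0]], [[0, 0, 0], [0, 0, 0]], [[0, 0, 0], [0, 0, 0]]])

```text
t: 11.53
tool_pos: [0.5522, -0.197, 0.2149]
eef_rot: [0.001, 0.713, 0.701, 0.001]
contact_force: [-0.2, 0.4, -0.3]
opening: -0.0001
```

```bash
python3 - <<'E'
from h import *
to([.554,-.151,.104]); g=grab('scene','s7');f=grab('top','t7');w=grab('wrist','w7')
im=f['image'][205:260,275:365,::-1].astype(float)
cv2.imwrite('pics/t7d.png',cv2.resize(np.clip((im-20)*2.6,0,255).astype(np.uint8),None,fx=8,fy=8,interpolation=cv2.INTER_CUBIC))
P=pts(f);print([(u,P[234,u,1].round(3),P[234,u,2].round(3)) for u in range(312,320)])
roi=(P[...,0]>.50)&(P[...,0]<.60)&(P[...,1]>-.19)&(P[...,1]<-.10)&(P[...,2]>.112)&(P[...,2]<.13);q=P[roi];print(roi.sum(),q.mean(0))
for a,b in [('top0',f),('scene0',g)]:
    o=dict(np.load(a+'.npz'));d=np.abs(o['image'].astype(int)-b['image']).max(-1)
    cv2.imwrite(f'pics/diff_{a}.png',np.clip(d*3,0,255).astype(np.uint8))
E
```

```text
t 11.53 p [ 0.5522 -0.197   0.2149] xax [ 0.017  1.    -0.   ] yax [ 1.    -0.017  0.002] zax [ 0.002 -0.    -1.   ] F [-0.2  0.4 -0.3] op -0.0001
units [1.54 0.02 3.7 ]
[(312, np.float64(-0.072), np.float64(0.067)), (313, np.float64(-0.074), np.float64(0.068)), (314, np.float64(-0.079), np.float64(0.05)), (315, np.float64(-0.08), np.float64(0.055)), (316, np.float64(-0.081), np.float64(0.066)), (317, np.float64(-0.084), np.float64(0.063)), (318, np.float64(-0.086), np.float64(0.066)), (319, np.float64(-0.088), np.float64(0.066))]
168 [ 0.55261307 -0.13344404  0.12023361]
```

View pics/t7.png

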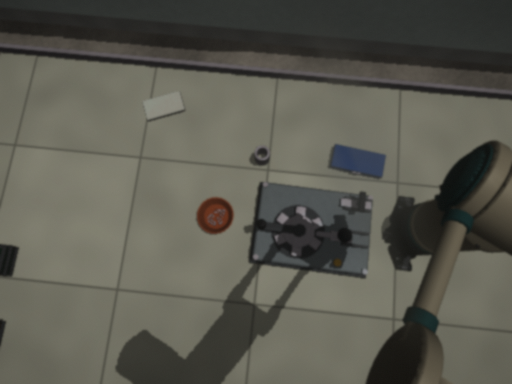

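View pics/w7.png

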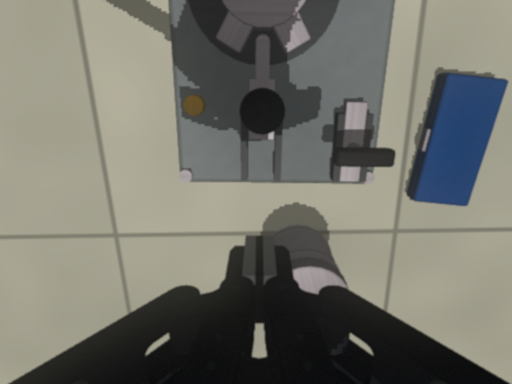

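View pics/diff_scene0.png

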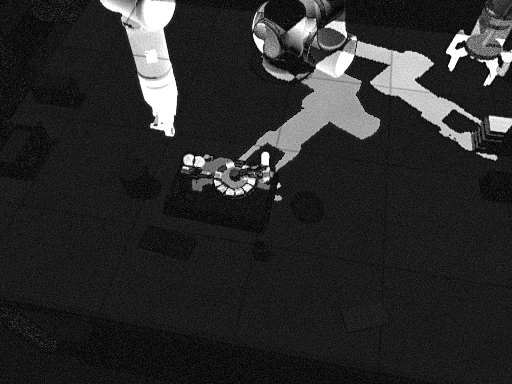

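```bash
python3 -c "
from h import *
print(workorder.finish_job())"
```

```text
the job is handed in; nothing more can be done
None
```

The low gear is in: I turned the spindle until a gap faced the dog, then pushed the knob until the dog stopped in the gap. I handed the job in at about 11.6 s of the 38 s.

- **Spindle:** I caged the crank pin loosely and turned it about 30° clockwise. The next pictures showed a gap squarely facing the dog. I then opened the fingers and lifted off.
- **Dog:** I pushed the knob towards the wheel with closed fingers, and it stopped firmly. About 30 N gave no further movement.
- **Release:** After I backed off, the top view showed the dog still between two teeth, with its tip about 40 mm from the spindle axis. I had worked out 40 mm for the fully home position.
- **One mismatch:** The knob moved about 25.5 mm, not 35 mm. From the gap between dog and tooth at the start, I estimate the slide was already about 9 mm in, which gives about 34.5 mm in total. I inferred that starting position from the pictures.
- **Left alone:** Comparing scene pictures from before and after shows no movement of the cross handle, canister, hex key case, sleeve gauge or dish. The last force reading was about zero, with the gripper clear of everything.

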